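Put the long auger bit back in its stand

TASK

Take the thick long auger bit out of the slanted rest and put it away in the wide bore of the wooden bit stand: start its tip into the mouth while the bit still leans about as it did in the rest, then straighten it and lower it gently all the way to the bottom before letting go. Leave the thin bit in the rest.

Things in the scene. Friction and masses are not known exactly. Their poses are not given: they have to be found in the camera images.
- long_auger: Thick steel auger bit, 235 mm long, 200 g. Origin: its tip; z runs up along the bit. Cone tip 12 mm long, spiral body 18 mm wide to z = 140 mm, then a round shank 13 mm wide to the top: grip it at z = 190 to 225. It stands in either place of the rest, leaning about 23 degrees, top towards the rest's -x (roughly the robot's right); it lifts out straight up or along itself.
- thin_bit: Bystander in the rest's other place: a thin steel bit, 235 mm long, 9 mm wide with an 8 mm shank, leaning about 25 degrees. Origin at its tip, z up along the bit. It stays there.
- bit_rest: Slanted rest, wood, fixed. Base board 160 x 200 x 22 mm (x, y, z), origin at the centre of its underside. Two foot sockets, 30 mm wide and 12 deep, at x = +40, y = -55 and +55 mm hold the tips; a rail 14 mm thick at x = -4, 117 mm high, with notches 28 mm wide and 17 deep at y = -55 and +55, carries the bits, which lean over it to -x.
- bit_stand_hole0 (a point): Centre of the mouth of the wide bore in the bit stand, 110 mm above the bench, z up. The bore is vertical, 36 mm wide, 95 mm deep, with a flat floor. The stand is a fixed wooden block, 70 x 150 x 110 mm (along this frame's x, y, z), its centre 38 mm from this bore along +y; two small empty holes, 14 and 10 mm wide, lie 52 and 86 mm along +y and are not for this bit.

How it is judged:
By the outcome, as a careful person would: the job done as asked, in the order asked, and still so for the second after the job is handed in, with the robot touching nothing.
It also fails if it takes over 42 s, if anything falls off the work surface, if the arm or the gripper's body presses on something with over 40 N, if the wrist force passes 120 N, or if a joint passes its speed limit or range.

ROBOT

A 6-joint arm with a two-finger parallel gripper is mounted at the origin on a cart in front of the work surface, level with it; the furniture and walls round the work are solid. World frame = base frame: x ahead of the robot, y to its left, z up, the work surface at z = 0. Lengths are in m, angles in rad, forces in N, time in s.
With the tool pointing down it reaches from about 0.325 to 0.9 m from the base axis. Payload 6.1 kg.
Tool frame: the origin (TCP) lies at the centre of the arm's flange, where the gripper is bolted on; the fingertips stand 182 mm ahead of it and the grasp point (between the pads) lies 164 mm ahead of it; z points along the fingers, y is the line along which they close (so a half turn about z gives the same grasp; the last joint's range is limited). The gripper opens to 87 mm and grips with 3 to 60 N. Pads are 19 mm wide; open, the fingers measure 117 mm over their backs; the gripper's body (75 mm by 190 mm) begins 51 mm behind the grasp point.
Start: joints at [-1.365, 0.22, 1.526, -0, 1.395, -0.126], TCP at [0.204, -0.591, 0.405] pointing down, gripper open.
Joint ranges: [-2.98, 2.98], [-0.91, 2.08], [0.09, 2.57], [-1.24, 4.39], [0.2, 2.65], [-2.68, 2.68]. Speed limits (rad/s): [2.57, 2.57, 3.01, 3.14, 3.14, 3.14].

INTERFACE

Orientations are given as a unit quaternion [w, x, y, z].
In Python, from rig import robot gives the robot as it stands.
- The arm moves only by the tool arm_command, never from a script. Its argument "series" is text: rows parted by semicolons, each of 7 numbers parted by spaces: the turn, a rotation vector about the tool's x, y, z in units of 180 degrees (1.0 is 180 degrees), then the shift along the tool's x, y, z in units of 0.5 m (1.0 is 0.5 m), then the closure, from -1 (fully open) to 1 (shut), so that 0 is half open. A call has 1 to 20 rows; each row is the pose to reach, as a shift and turn from the pose commanded when the call began, along the tool's axes at that moment, turning the shorter way round; what a row does not reach only later rows make up. A row lasts 1/12 s, in which the tool goes at most 41.7 mm and 7.16 degrees, less where a joint would pass 70% of its speed; a pose out of reach is approached as far as the arm can. A call with a number of a shift or a turn outside -1 to 1 is refused whole. A call with a gripper value outside its range is refused whole. The fingers move at their own pace and stop on an object; "grip_force" is the grip in N (left out, the last holds). Time passes only in rows, so rows that repeat a pose let the fingers close. It gives the time, the measured TCP pose, the force, the opening and the grip force at its end, in the units of the state.
- robot.state(): the state, without advancing time (a new reading comes with each control period).
- robot.capture(name): name is "side" or "top" or "wrist"; returns (picture, depth): 400x640x3 uint8, red, green, blue; 400x640 float32, m along the optical axis (not along the pixel's ray), 0 where there is no reading.
- robot.camera_params(name): a dict with "fovy" (degrees; the focal length in pixels is half the picture's height over the tangent of half this angle, whatever the lens; pixels are square), "cx", "cy" (the principal point, pixels), "xyz" and "attitude" of the camera in the world. Camera axes: x right, y down, z forward; pixel columns grow to the right and rows downward; lengths in m; the calibration is good to about 2 mm. A picture is of the moment at which its call begins: read the wrist's pose just before it. camera_params takes no time and is no camera call; for the wrist camera it gives the pose at the moment of the call.
- robot.close_job(): hands the job in; it is judged then, once.
Trained networks look in the newest picture that a camera, given by its name, has taken for a name from the list of things; names that differ only in an ending like _2 or _b are one class to them, and where a whole thing is asked for, a point or a joint stands for the part that bears it (a point fixed in the world has none). Each returns a list of dicts, best first, with "score" (0 to 1); they miss things now and then, are a little off and sometimes report something else, mostly with a low value. They report only what shows in the picture. A call takes as long as a camera call.
- robot.spot_in(query, camera): "position" ([x, y, z] in m, in world coordinates, good to about 4 mm: the middle of the surface that is visible of it).
The state is a dict: "time_s": time; "joints": joint angles; "joint_velocities": joint speeds; "joint_efforts": joint torques, N m; "ee_pos": TCP position; "tool_rot": TCP orientation; "contact_force": force on the tool from outside, world axes, zero at the start; "wrist_torque": the same for the moment, N m; "finger_gap": opening from 0.0 (shut) to 1.0 (fully open); "grasp_force": force on a finger pad.
Only numpy, scipy, OpenCV 4.12 (cv2) and the standard library are available. Lean on these libraries where they do the work, as an engineer would, in place of code of your own. Each camera call takes 0.05 s, during which the arm holds its last target. There are 200 camera calls.

## Working session

There is one attempt and no reset: what is moved stays moved. The work goes in short steps, Python scripts to look and compute and a tool call to move; the robot and the scene stay as the last step left them, time stands still between calls to the robot, and variables do not carry over. Pictures are saved under pics/ and viewed, at most 10 in all, crops included, and the job is handed in when it is done.

Besides the shell and the picture viewer there is one more tool, called after "Call:" by a JSON object that holds its "fn" and its "kwargs", one argument or row to a line. arm_command: Moves the arm, as the interface text tells. Shifts and turns lie within -1 to 1; 1 stands for 0.5 m of shift or 180 degrees of turn. Its arguments: {"type":"object","properties":{"series":{"type":"string"},"grip_force":{"type":"number"}},"required":["series"]}

```bash
ls; mkdir -p pics; cat > h.py <<'E'
import numpy as np, cv2
from scipy.spatial.transform import Rotation as R
from rig import robot
def rot(q): return R.from_quat([q[1],q[2],q[3],q[0]])
def cam(n):
    p=robot.camera_params(n); f=200/np.tan(np.radians(p['fovy'])/2)
    return p,f
def cloud(n,d,p=None):
    p=p or robot.camera_params(n); f=200/np.tan(np.radians(p['fovy'])/2)
    v,u=np.mgrid[:400,:640]
    c=np.stack([(u-p['cx'])/f*d,(v-p['cy'])/f*d,d],-1)
    return (c.reshape(-1,3)@rot(p['attitude']).as_matrix().T+np.array(p['xyz'])).reshape(400,640,3)
E
python3 - <<'E'
from h import *
ims=[]
for n in ['side','top']:
    print(robot.camera_params(n))
    p,d=robot.capture(n); ims.append(p); np.save(n+'_d.npy',d); np.save(n+'_p.npy',p)
    for q in ['long_auger','thin_bit','bit_rest','bit_stand_hole0']:
        r=robot.spot_in(q,n); print(n,q,[(np.round(x['position'],3),round(x['score'],2)) for x in r[:3]])
cv2.imwrite('pics/a_side.png',ims[0][...,::-1]);cv2.imwrite('pics/a_top.png',ims[1][...,::-1])
print(robot.state())
E
```

```text
pics
{'fovy': 53.64787057459098, 'cx': 325.1810583975733, 'cy': 206.24084762713025, 'xyz': array([0.51869829, 0.60344192, 0.56463678]), 'attitude': array([ 0.01341322, -0.038389  ,  0.87366341, -0.48482844])}
side long_auger [(array([0.525, 0.045, 0.128]), 0.55)]
side thin_bit [(array([0.635, 0.036, 0.136]), 0.69), (array([0.526, 0.047, 0.126]), 0.56)]
side bit_rest [(array([0.582, 0.052, 0.024]), 0.83)]
side bit_stand_hole0 [(array([0.634, 0.038, 0.134]), 0.63), (array([ 0.562, -0.278,  0.081]), 0.61)]
{'fovy': 51.73235168529989, 'cx': 318.3711014269763, 'cy': 198.84012687842517, 'xyz': array([ 0.34330796, -0.08673167,  1.11177939]), 'attitude': array([ 0.06905477, -0.66188777,  0.74254335, -0.07593022])}
top long_auger []
top thin_bit [(array([0.635, 0.033, 0.145]), 0.58)]
top bit_rest [(array([0.582, 0.032, 0.024]), 0.56)]
top bit_stand_hole0 [(array([ 0.548, -0.295,  0.11 ]), 0.56)]
{'time_s': 0.5, 'joints': array([-1.36510243e+00,  2.20404204e-01,  1.52655032e+00, -2.13260913e-05,
        1.39468815e+00, -1.26106570e-01]), 'joint_velocities': array([ 0.00106501, -0.0009456 , -0.00053238, -0.00233074, -0.00083762,
        0.0006481 ]), 'joint_efforts': array([-8.08242094e-04, -4.94037831e+01, -3.87303972e+01,  6.99453754e-02,
        4.81083593e-02, -3.02899491e-05]), 'ee_pos': array([ 0.20357637, -0.59089515,  0.40470836]), 'tool_rot': array([-2.45694534e-05,  9.86269782e-01,  1.65142112e-01, -1.14846160e-05]), 'contact_force': array([0.3922812 , 0.71049705, 0.36888664]), 'wrist_torque': array([ 0.0003906 , -0.04136537, -0.06072267]), 'grasp_force': 0.0, 'finger_gap': 0.9977601714184361}
```

View pics/a_side.png

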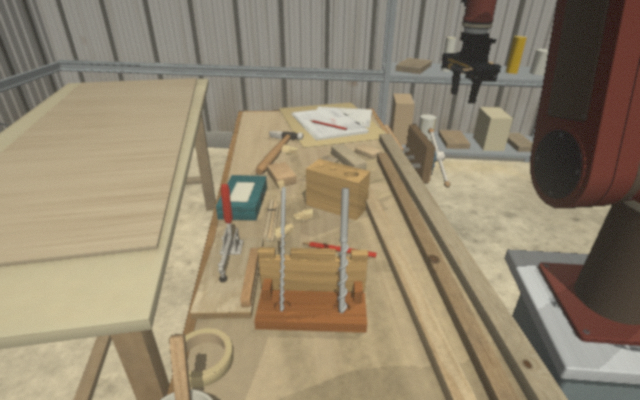

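View pics/a_top.png

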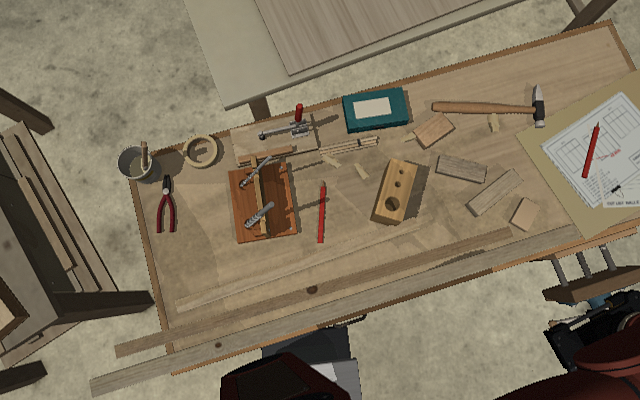

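The thick bit is the nearer one: side (344,250), top (260,213). The thin bit is at side (282,245). The wide bore is at top (392,204). Next I fit the axes and the stand from depth.

```bash
cat > m.py <<'E'
from h import *
for n in ['side','top']:
    d=np.load(n+'_d.npy'); C=cloud(n,d)
    ok=d>0
    for nm,c in [('auger',(0.525,0.045)),('thin',(0.635,0.036))]:
        m=ok&(abs(C[...,0]-c[0])<0.045)&(abs(C[...,1]-c[1]+0.01)<0.1)&(C[...,2]>0.135)&(C[...,2]<0.26)
        P=C[m]; 
        if len(P)<10: print(n,nm,len(P)); continue
        mu=np.median(P,0); 
        for _ in range(4):
            mu=P.mean(0); a=np.linalg.svd(P-mu)[2][0]; a*=np.sign(a[2])
            r=np.linalg.norm(np.cross(P-mu,a),axis=1); P=P[r<0.012]
        print(n,nm,len(P),mu.round(4),a.round(3),np.degrees(np.arccos(a[2])).round(1),'zmax',P[:,2].max().round(3),'vu',np.argwhere(m).mean(0))
    m=ok&(abs(C[...,0]-0.555)<0.12)&(abs(C[...,1]+0.27)<0.13)&(abs(C[...,2]-0.11)<0.006)
    P=C[m]; print(n,'stand top z',np.median(P[:,2]).round(4),len(P),cv2.minAreaRect((P[:,:2]*1000).astype(np.float32)))
    m=ok&(abs(C[...,0]-0.56)<0.16)&(abs(C[...,1]-0.04)<0.12)&(abs(C[...,2]-0.117)<0.005)
    P=C[m]; print(n,'rail',len(P),P.mean(0).round(3),cv2.minAreaRect((P[:,:2]*1000).astype(np.float32)))
    m=ok&(abs(C[...,0]-0.58)<0.16)&(abs(C[...,1]-0.03)<0.12)&(abs(C[...,2]-0.022)<0.004)
    P=C[m]; print(n,'base',len(P),cv2.minAreaRect((P[:,:2]*1000).astype(np.float32)))
E
python3 m.py
```

```text
side auger 413 [0.5264 0.0224 0.1829] [ 0.023 -0.398  0.917] 23.5 zmax 0.228 vu [215.94915254 344.35108959]
side thin 232 [0.6363 0.0164 0.1789] [ 0.025 -0.463  0.886] 27.6 zmax 0.219 vu [212.62931034 283.00431034]
side stand top z 0.1091 803 ((553.2573852539062, -301.29339599609375), (75.89476013183594, 151.60987854003906), 65.97029876708984)
side rail 561 [0.578 0.043 0.116] ((579.779052734375, 45.23902130126953), (199.33905029296875, 26.107032775878906), 2.2709133625030518)
side base 3504 ((580.0198974609375, 20.623146057128906), (319.48004150390625, 218.84971618652344), 0.1638265997171402)
top auger 112 [0.5255 0.0145 0.194 ] [ 0.046 -0.42   0.907] 25.0 zmax 0.23 vu [208.27678571 265.66071429]
top thin 72 [0.6361 0.0114 0.1845] [ 0.034 -0.464  0.885] 27.7 zmax 0.223 vu [162.68055556 263.33333333]
top stand top z 0.1107 1490 ((554.7728271484375, -304.2587890625), (70.36253356933594, 151.54034423828125), 65.87826538085938)
top rail 331 [0.58  0.038 0.118] ((581.0770263671875, 41.067970275878906), (199.3902130126953, 20.789642333984375), 2.9494099617004395)
top base 3393 ((608.6639404296875, 18.354995727539062), (261.6647644042969, 217.46739196777344), 0.29800474643707275)
```

```bash
python3 - <<'E'
from h import *
s=np.load('side_p.npy')[160:340,230:390]; t=np.load('top_p.npy')[140:250,220:440]
s=cv2.resize(s,None,fx=2.2,fy=2.2,interpolation=2); t=cv2.resize(t,None,fx=2,fy=2,interpolation=2)
o=np.zeros((400,800,3),np.uint8); o[:396,:352]=s; o[:220,355:795]=t
cv2.imwrite('pics/c.png',o[...,::-1])
E
```

```text
(no output)
```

View pics/c.png

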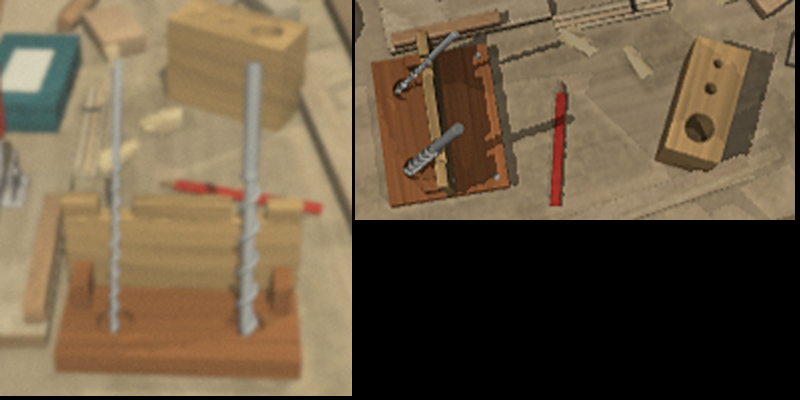

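```bash
cat >> h.py <<'E'
A=np.array([.025,-.392,.92]); A/=np.linalg.norm(A)
def frame(a,yref=(0,-1,0)):
    a=np.asarray(a)/np.linalg.norm(a); z=-a; y=np.array(yref)-np.dot(yref,z)*z; y/=np.linalg.norm(y)
    return R.from_matrix(np.column_stack([np.cross(y,z),y,z]))
def row(pos,Rt,Rc=None,pc=None):
    s=robot.state()
    Rc=rot(s['tool_rot']) if Rc is None else Rc; pc=np.array(s['ee_pos']) if pc is None else pc
    return np.r_[(Rc.inv()*Rt).as_rotvec()/np.pi, Rc.inv().apply(np.asarray(pos)-pc)/.5].round(4)
E
python3 - <<'E'
from h import *
G=np.array([.5275,.0085,.2006])
print(row(G+A*(.164+.08),frame(A)))
# hole from the top picture: dark pixels near the stand top
p,f=cam('top'); Rm=rot(p['attitude'])
H=np.array([.5198,-.288,.11]); c=Rm.inv().apply(H-p['xyz']); print('H px',c[0]/c[2]*f+p['cx'],c[1]/c[2]*f+p['cy'])
E
```

```text
[ 0.1284  0.0128  0.1059  0.9523 -0.7376 -0.0406]
H px 391.84456395676193 203.00523564256002
```

Call:
{"fn": "arm_command", "kwargs": {
  "series": "0.03 0 0.03 0.04 -0.03 -0.04 -1; 0.1284 0.0128 0.1059 0.9523 -0.7376 -0.0406 -1; 0.1284 0.0128 0.1059 0.9523 -0.7376 -0.0406 -1; 0.1284 0.0128 0.1059 0.9523 -0.7376 -0.0406 -1; 0.1284 0.0128 0.1059 0.9523 -0.7376 -0.0406 -1; 0.1284 0.0128 0.1059 0.9523 -0.7376 -0.0406 -1; 0.1284 0.0128 0.1059 0.9523 -0.7376 -0.0406 -1; 0.1284 0.0128 0.1059 0.9523 -0.7376 -0.0406 -1; 0.1284 0.0128 0.1059 0.9523 -0.7376 -0.0406 -1; 0.1284 0.0128 0.1059 0.9523 -0.7376 -0.0406 -1; 0.1284 0.0128 0.1059 0.9523 -0.7376 -0.0406 -1; 0.1284 0.0128 0.1059 0.9523 -0.7376 -0.0406 -1; 0.1284 0.0128 0.1059 0.9523 -0.7376 -0.0406 -1; 0.1284 0.0128 0.1059 0.9523 -0.7376 -0.0406 -1; 0.1284 0.0128 0.1059 0.9523 -0.7376 -0.0406 -1; 0.1284 0.0128 0.1059 0.9523 -0.7376 -0.0406 -1; 0.1284 0.0128 0.1059 0.9523 -0.7376 -0.0406 -1; 0.1284 0.0128 0.1059 0.9523 -0.7376 -0.0406 -1; 0.1284 0.0128 0.1059 0.9523 -0.7376 -0.0406 -1; 0.1284 0.0128 0.1059 0.9523 -0.7376 -0.0406 -1",
  "grip_force": 45
}}

```text
time_s: 2.17
ee_pos: [0.5332, -0.0883, 0.4251]
tool_rot: [-0.2, 0.98, -0.004, -0.013]
contact_force: [-0.1, 0.4, 0.4]
finger_gap: 1.0
grasp_force: 0.0
```

```bash
python3 - <<'E'
from h import *
s=robot.state(); print(s['time_s'],s['joints'].round(3))
G=np.array([.5275,.0085,.2006])
print('left',row(G+A*(.164+.08),frame(A)))
p=robot.camera_params('wrist'); im,d=robot.capture('wrist'); np.save('w_d.npy',d)
cv2.imwrite('pics/w1.png',im[...,::-1])
C=cloud('wrist',d,p)
T=rot(s['tool_rot']); L=T.inv().apply(C.reshape(-1,3)-s['ee_pos']).reshape(C.shape)
m=(d>0)&(abs(L[...,0])<.03)&(abs(L[...,1])<.035)&(L[...,2]>.205)&(L[...,2]<.33)
P=L[m]; print(len(P))
for z in np.arange(.205,.33,.0125):
    Q=P[abs(P[:,2]-z)<.006]
    if len(Q)>3: print(z.round(3),len(Q),Q.mean(0).round(4),Q.min(0).round(4),Q.max(0).round(4))
E
```

```text
2.1667 [-0.416  0.056  1.695  0.356  1.584  1.133]
left [ 0.0001 -0.0002 -0.0006  0.0007 -0.0021  0.001 ]
1027
0.218 328 [ 0.0005 -0.0014  0.2165] [-0.0066 -0.0075  0.2142] [0.0059 0.0047 0.2235]
0.23 99 [ 0.0042 -0.0017  0.2298] [-0.001  -0.008   0.2242] [0.0061 0.005  0.236 ]
0.243 77 [ 0.0045 -0.0014  0.2424] [ 0.001  -0.0076  0.2366] [0.0059 0.0045 0.2482]
0.255 73 [ 0.0044 -0.0013  0.2549] [-0.     -0.0079  0.2491] [0.0061 0.0048 0.2609]
0.268 59 [ 0.0045 -0.0018  0.2673] [-0.0007 -0.0081  0.2616] [0.0061 0.0042 0.2731]
0.28 52 [ 0.0045 -0.0016  0.2804] [ 0.0009 -0.0078  0.2746] [0.0061 0.0044 0.2859]
0.293 47 [ 0.0044 -0.0017  0.2924] [ 0.     -0.0081  0.2867] [0.0061 0.0046 0.2982]
0.305 72 [ 0.0046 -0.0011  0.306 ] [-0.0009 -0.0085  0.2991] [0.0072 0.0048 0.3108]
0.318 15 [0.0012 0.0026 0.3169] [-0.0043 -0.0048  0.3115] [0.0044 0.0068 0.3232]
0.33 184 [0.0023 0.0064 0.3287] [-0.0297 -0.011   0.3245] [0.0299 0.0145 0.33  ]
```

View pics/w1.png

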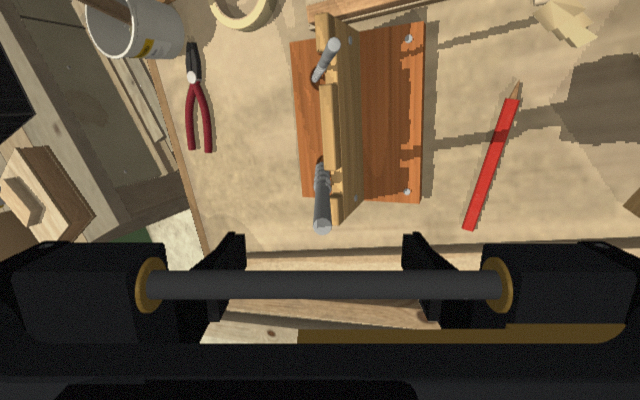

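The wrist view shows the thick bit's top at (322,226), centred under the open fingers. Depth puts it within 1.5 mm of coaxial. I'll advance and grip.

Call:
{"fn": "arm_command", "kwargs": {
  "series": "0 0 0 0 -0.003 0.05 -1; 0 0 0 0 -0.003 0.1 -1; 0 0 0 0 -0.003 0.14 -1; 0 0 0 0 -0.003 0.156 -1; 0 0 0 0 -0.003 0.156 -1; 0 0 0 0 -0.003 0.156 1; 0 0 0 0 -0.003 0.156 1; 0 0 0 0 -0.003 0.156 1; 0 0 0 0 -0.003 0.156 1; 0 0 0 0 -0.003 0.156 1; 0 0 0 0 -0.003 0.156 1; 0 0 0 0 -0.003 0.156 1; 0 0 0 0 -0.003 0.156 1; 0 0 0 0 -0.003 0.156 1; 0 0 0 0 -0.003 0.156 1; 0 0 0 0 -0.003 0.156 1",
  "grip_force": 45
}}

```text
time_s: 3.55
ee_pos: [0.5317, -0.0551, 0.3538]
tool_rot: [-0.2, 0.98, -0.003, -0.013]
contact_force: [0.2, 0.6, -0.5]
finger_gap: 0.249
grasp_force: 0.0
```

Call:
{"fn": "arm_command", "kwargs": {
  "series": "0 0 0 0 0 0 1; 0 0 0 0 0 0 1; 0 0 0 0 0 0 1; 0 0 0 0 0 0 1; 0 0 0 0 0 0 1; 0 0 0 0 0 0 1"
}}

```text
time_s: 4.05
ee_pos: [0.5317, -0.0552, 0.3538]
tool_rot: [-0.2, 0.98, -0.003, -0.013]
contact_force: [0.6, -0.1, -0.6]
finger_gap: 0.14
grasp_force: 45.0
```

Call:
{"fn": "arm_command", "kwargs": {
  "series": "0 0 0 0 0 -0.01 1; 0 0 0 0 0 -0.04 1; 0 0 0 0 0 -0.08 1; 0 0 0 0 0 -0.13 1; 0 0 0 0 0 -0.18 1; 0 0 0 0 0 -0.23 1; 0 0 0 0 0 -0.28 1; 0 0 0 0 0 -0.31 1; 0 0 0 0 0 -0.32 1; 0 0 0 0 0 -0.32 1"
}}

```text
time_s: 4.88
ee_pos: [0.5358, -0.1184, 0.5025]
tool_rot: [-0.199, 0.98, -0.003, -0.012]
contact_force: [0.1, -0.6, -1.8]
finger_gap: 0.139
grasp_force: 45.0
```

```bash
cat > seg.py <<'E'
from h import *
s=robot.state(); T=rot(s['tool_rot']); e=np.array(s['ee_pos'])
im,d=robot.capture('side'); np.save('s2_d.npy',d); C=cloud('side',d)
L=T.inv().apply(C.reshape(-1,3)-e).reshape(C.shape)
m=(d>0)&(abs(L[...,0])<.03)&(abs(L[...,1])<.04)&(L[...,2]>.19)&(L[...,2]<.40)
P=L[m]; print('n',len(P),'zmax',P[:,2].max() if len(P) else 0)
for z in np.arange(.2,.4,.02):
    Q=P[abs(P[:,2]-z)<.01]
    if len(Q)>2: print(z.round(3),len(Q),Q.mean(0).round(4),Q.min(0).round(4),Q.max(0).round(4))
c=T.apply([0,0,-1]); print('axis',c.round(3),'tip nominal',(e+T.apply([0,0,.371])).round(4))
H=np.array([.5198,-.288,.11])
print(e, s['contact_force'],s['finger_gap'])
cv2.imwrite('pics/s2.png',im[...,::-1])
E
python3 seg.py
```

```text
n 734 zmax 0.37364131488082525
0.2 91 [-0.0006 -0.0056  0.1998] [-0.0069 -0.009   0.1908] [0.0053 0.001  0.2094]
0.22 87 [-0.0004 -0.0057  0.2205] [-0.0061 -0.0087  0.2109] [ 6.100e-03 -2.000e-04  2.296e-01]
0.24 87 [-0.0011 -0.0049  0.2405] [-0.0083 -0.0101  0.231 ] [0.006  0.0039 0.25  ]
0.26 75 [ 2.000e-04 -4.900e-03  2.598e-01] [-0.0072 -0.0118  0.2513] [0.0069 0.0025 0.2689]
0.28 87 [-1.000e-04 -5.400e-03  2.798e-01] [-0.0075 -0.0117  0.2703] [7.900e-03 2.000e-04 2.897e-01]
0.3 80 [-0.0011 -0.0054  0.3   ] [-0.0083 -0.0107  0.2902] [0.0061 0.0029 0.3099]
0.32 77 [-0.0004 -0.0044  0.3202] [-0.0074 -0.0096  0.3101] [0.0071 0.0034 0.3299]
0.34 77 [ 0.0005 -0.0054  0.3398] [-0.0075 -0.0102  0.3305] [8.1e-03 3.0e-04 3.5e-01]
0.36 67 [-0.0011 -0.0047  0.3584] [-0.0082 -0.0107  0.35  ] [0.0044 0.0008 0.3697]
0.38 6 [ 2.000e-04 -3.000e-03  3.721e-01] [-0.0016 -0.0048  0.3709] [ 0.002  -0.0004  0.3736]
axis [ 0.023 -0.391  0.92 ] tip nominal [0.5274 0.0265 0.1611]
[ 0.53580997 -0.11842773  0.50247209] [ 0.07947068 -0.6303143  -1.84882639] 0.13927011668424838
```

```bash
python3 - <<'E'
from h import *
s=robot.state();T=rot(s['tool_rot']);e=np.array(s['ee_pos'])
print(row(np.array([.5198,-.288,.15])-T.apply([0,0,.3725]),T))
E
```

```text
[ 0.      0.      0.     -0.0127  0.588  -0.2318]
```

Call:
{"fn": "arm_command", "kwargs": {
  "series": "0 0 0 0 0.03 -0.012 1; 0 0 0 0 0.09 -0.035 1; 0 0 0 -0.003 0.15 -0.06 1; 0 0 0 -0.005 0.21 -0.085 1; 0 0 0 -0.006 0.27 -0.107 1; 0 0 0 -0.007 0.33 -0.13 1; 0 0 0 -0.008 0.39 -0.154 1; 0 0 0 -0.01 0.45 -0.178 1; 0 0 0 -0.011 0.51 -0.2 1; 0 0 0 -0.012 0.56 -0.221 1; 0 0 0 -0.0127 0.588 -0.2318 1; 0 0 0 -0.0127 0.588 -0.2318 1; 0 0 0 -0.0127 0.588 -0.2318 1; 0 0 0 -0.0127 0.588 -0.2318 1"
}}

```text
time_s: 6.1
ee_pos: [0.5294, -0.4329, 0.4912]
tool_rot: [-0.201, 0.979, -0.002, -0.014]
contact_force: [0.6, -0.6, -1.7]
finger_gap: 0.137
grasp_force: 45.0
```

```bash
python3 - <<'E'
from h import *
s=robot.state();T=rot(s['tool_rot']);e=np.array(s['ee_pos'])
print(s['time_s'],e,s['joints'].round(2),'tip',e+T.apply([0,0,.3725]))
p=robot.camera_params('wrist');im,d=robot.capture('wrist');cv2.imwrite('pics/w2.png',im[...,::-1])
C=cloud('wrist',d,p)
m=(d>0)&(abs(C[...,0]-.555)<.11)&(abs(C[...,1]+.30)<.11)&(abs(C[...,2]-.11)<.006)
P=C[m];print(len(P),np.median(P[:,2]),cv2.minAreaRect((P[:,:2]*1000).astype(np.float32)))
f=200/np.tan(np.radians(p['fovy'])/2); Rm=rot(p['attitude'])
for H in ([.5198,-.288,.11],e+T.apply([0,0,.3725])):
    c=Rm.inv().apply(np.array(H)-p['xyz']); print('px',c[0]/c[2]*f+p['cx'],c[1]/c[2]*f+p['cy'])
for n in('top','side'):
    im2,d=robot.capture(n)
    if n=='side': cv2.imwrite('pics/s3.png',cv2.resize(im2[100:300,240:440],None,fx=3,fy=3)[...,::-1])
E
```

```text
6.1 [ 0.52944919 -0.43285018  0.49120812] [-0.86  0.44  1.11  0.25  1.91  0.76] tip [ 0.51955703 -0.28612444  0.14896558]
6347 0.11112337277051881 ((553.3395385742188, -303.78717041015625), (70.6989517211914, 150.00196838378906), 65.98055267333984)
px 337.6054215704962 168.64987781154542
px 323.9015287481021 175.61618355740606
```

View pics/w2.png

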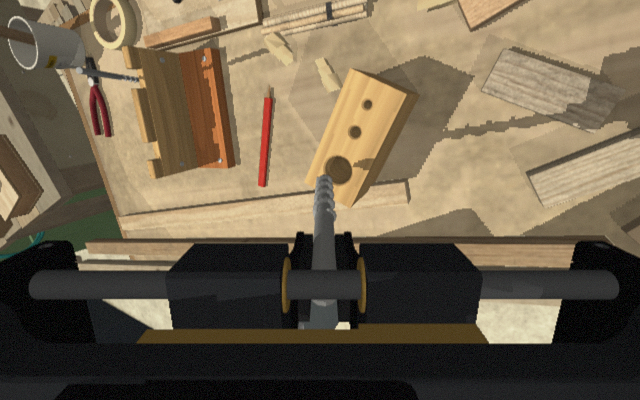

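View pics/s3.png

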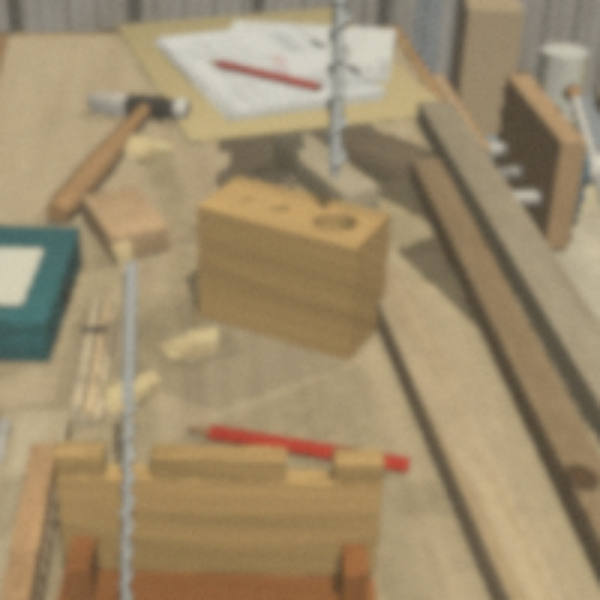

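The wide bore is at (337,170) in the wrist view, matching the projected (338,169). The side view shows the leaning bit above the stand. Next I start the tip into the mouth while it leans.

```bash
python3 - <<'E'
from h import *
s=robot.state();T=rot(s['tool_rot']);e=np.array(s['ee_pos'])
print(row(np.array([.519,-.285,.091])-T.apply([0,0,.3725]),T))
E
```

```text
[0.     0.     0.     0.0011 0.0438 0.11  ]
```

Call:
{"fn": "arm_command", "kwargs": {
  "series": "0 0 0 0.001 0.005 0.012 1; 0 0 0 0.001 0.012 0.03 1; 0 0 0 0.001 0.02 0.05 1; 0 0 0 0.001 0.027 0.068 1; 0 0 0 0.001 0.033 0.083 1; 0 0 0 0.001 0.038 0.096 1; 0 0 0 0.001 0.042 0.105 1; 0 0 0 0.001 0.044 0.11 1; 0 0 0 0.001 0.044 0.11 1; 0 0 0 0.001 0.044 0.11 1; 0 0 0 0.001 0.044 0.11 1"
}}

```text
time_s: 7.17
ee_pos: [0.5281, -0.4326, 0.4342]
tool_rot: [-0.2, 0.98, -0.003, -0.013]
contact_force: [0.2, -1.1, -1.7]
finger_gap: 0.135
grasp_force: 45.0
```

```bash
python3 seg.py; python3 - <<'E'
from h import *
s=robot.state();T=rot(s['tool_rot']);e=np.array(s['ee_pos']);tip=e+T.apply([0,0,.3725]);print(tip,s['time_s'])
Te=frame([0,0,1]); dv=(T.inv()*Te).as_rotvec(); t1=np.array([.519,-.288,.091])
for k in np.linspace(.1,1,10):
    Tk=T*R.from_rotvec(dv*k); print(*row(tip+(t1-tip)*k-Tk.apply([0,0,.3725]),Tk))
im=cv2.imread('pics/s2.png');cv2.imwrite('pics/s4.png',cv2.resize(im[110:260,260:410],None,fx=3,fy=3,interpolation=2))
E
```

```text
n 827 zmax 0.3999407194908806
0.2 40 [-0.0009 -0.0062  0.1997] [-0.0061 -0.0093  0.1911] [0.0043 0.0004 0.2084]
0.22 49 [-0.001  -0.0052  0.2206] [-0.0067 -0.0104  0.2102] [5.9e-03 1.0e-04 2.3e-01]
0.24 41 [-0.0014 -0.0047  0.2403] [-0.0074 -0.0103  0.232 ] [0.0055 0.0011 0.2493]
0.26 39 [-2.000e-04 -4.700e-03  2.602e-01] [-0.0055 -0.012   0.2515] [0.0072 0.0007 0.2687]
0.28 42 [-0.0004 -0.0055  0.2793] [-0.0082 -0.0127  0.2709] [0.0064 0.0012 0.2885]
0.3 39 [-0.0011 -0.0053  0.2994] [-0.009  -0.0113  0.2908] [ 6.300e-03 -2.000e-04  3.081e-01]
0.32 40 [-1.00e-04 -4.60e-03  3.19e-01] [-0.0074 -0.0103  0.3106] [0.0081 0.0037 0.3281]
0.34 111 [0.0057 0.0112 0.3429] [-0.0283 -0.0133  0.3303] [0.0294 0.0388 0.3497]
0.36 220 [-3.000e-04 -1.250e-02  3.603e-01] [-0.0284 -0.0399  0.3505] [0.0297 0.0157 0.37  ]
0.38 123 [ 0.006  -0.0315  0.3807] [-0.0292 -0.0399  0.37  ] [ 0.0282 -0.0193  0.3899]
axis [ 0.024 -0.391  0.92 ] tip nominal [ 0.5191 -0.2875  0.0928]
[ 0.52808872 -0.43259436  0.43417538] [ 0.20221678 -1.11446007 -1.69488961] 0.13546494611228954
[ 0.51909824 -0.28692339  0.09154068] 7.2167
-0.0128 0.0008 -0.0002 -0.002 -0.0297 0.0006
-0.0256 0.0016 -0.0003 -0.0039 -0.0593 0.0024
-0.0384 0.0025 -0.0005 -0.0059 -0.0888 0.0055
-0.0511 0.0033 -0.0007 -0.0079 -0.1182 0.0097
-0.0639 0.0041 -0.0008 -0.0099 -0.1474 0.0151
-0.0767 0.0049 -0.001 -0.0119 -0.1763 0.0217
-0.0895 0.0058 -0.0012 -0.0138 -0.205 0.0295
-0.1023 0.0066 -0.0013 -0.0158 -0.2333 0.0384
-0.1151 0.0074 -0.0015 -0.0178 -0.2613 0.0485
-0.1279 0.0082 -0.0017 -0.0197 -0.2888 0.0597
```

View pics/s4.png

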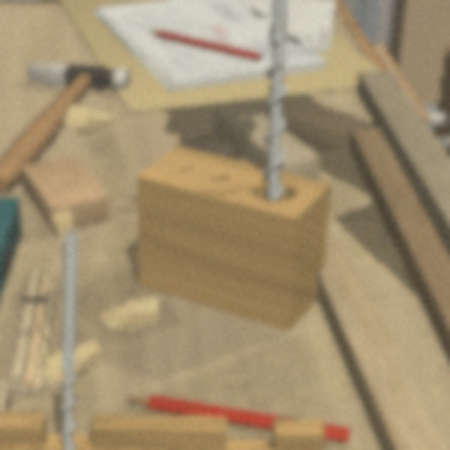

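The tip is in the mouth at (275,193) in the crop, still leaning, with no contact force. Straightening about the tip.

Call:
{"fn": "arm_command", "kwargs": {
  "series": "-0.0064 0.0004 0 -0.001 -0.0149 0.0002 1; -0.0192 0.0012 -0.0002 -0.003 -0.0445 0.0014 1; -0.032 0.002 -0.0004 -0.0049 -0.074 0.0039 1; -0.0511 0.0033 -0.0007 -0.0079 -0.1182 0.0097 1; -0.0639 0.0041 -0.0008 -0.0099 -0.1474 0.0151 1; -0.0767 0.0049 -0.001 -0.0119 -0.1763 0.0217 1; -0.0895 0.0058 -0.0012 -0.0138 -0.205 0.0295 1; -0.1023 0.0066 -0.0013 -0.0158 -0.2333 0.0384 1; -0.1151 0.0074 -0.0015 -0.0178 -0.2613 0.0485 1; -0.122 0.0078 -0.0016 -0.0188 -0.276 0.0545 1; -0.1279 0.0082 -0.0017 -0.0197 -0.2888 0.0597 1; -0.1279 0.0082 -0.0017 -0.0197 -0.2888 0.0597 1; -0.1279 0.0082 -0.0017 -0.0197 -0.2888 0.0597 1; -0.1279 0.0082 -0.0017 -0.0197 -0.2888 0.0597 1"
}}

```text
time_s: 8.38
ee_pos: [0.5189, -0.2884, 0.4627]
tool_rot: [-0.001, 1.0, -0.0, -0.001]
contact_force: [-0.3, -0.3, -2.4]
finger_gap: 0.143
grasp_force: 45.0
```

```bash
python3 seg.py; python3 - <<'E'
from h import *
s=robot.state();T=rot(s['tool_rot']);e=np.array(s['ee_pos']);print(e+T.apply([0,0,.3725]),s['time_s'])
print(row(np.array([.519,-.288,.020+.3725]),frame([0,0,1])))
E
```

```text
n 849 zmax 0.3994060091972217
0.2 51 [-0.0004 -0.0059  0.2   ] [-0.0068 -0.0089  0.1905] [5.700e-03 2.000e-04 2.099e-01]
0.22 45 [-0.0006 -0.0063  0.2203] [-0.007  -0.0114  0.2105] [0.0062 0.0009 0.23  ]
0.24 42 [-0.0018 -0.0049  0.241 ] [-0.0088 -0.0113  0.2301] [0.006  0.0009 0.25  ]
0.26 41 [-0.0004 -0.0049  0.2607] [-0.0077 -0.011   0.2502] [0.0072 0.0028 0.27  ]
0.28 39 [-0.0007 -0.0059  0.2786] [-0.0081 -0.0112  0.2702] [0.0059 0.0007 0.2894]
0.3 39 [-0.0011 -0.0057  0.3003] [-0.0072 -0.0108  0.2903] [0.0071 0.002  0.3099]
0.32 39 [-0.0014 -0.0044  0.3212] [-0.0085 -0.01    0.3103] [0.007  0.0049 0.3298]
0.34 32 [ 3.000e-04 -6.500e-03  3.385e-01] [-0.0063 -0.0145  0.33  ] [ 0.0083 -0.0021  0.3486]
0.36 371 [ 0.0021 -0.0089  0.3564] [-0.0299 -0.04    0.3503] [0.0299 0.04   0.37  ]
0.38 102 [ 0.0067 -0.0329  0.3806] [-0.0295 -0.04    0.3705] [ 0.0286 -0.0251  0.39  ]
axis [ 0.001 -0.001  1.   ] tip nominal [ 0.5185 -0.288   0.0917]
[ 0.51892609 -0.28842302  0.46274028] [-0.26042604 -0.31421202 -2.41004637] 0.14314576780745758
[ 0.5184169  -0.28816149  0.09009156] 8.4333
[-0.0004  0.0004 -0.0002  0.0003 -0.0011  0.1402]
```

Call:
{"fn": "arm_command", "kwargs": {
  "series": "0 0 0 0 0 0.008 1; 0 0 0 0 0 0.02 1; 0 0 0 0 0 0.034 1; 0 0 0 0 0 0.048 1; 0 0 0 0 0 0.062 1; 0 0 0 0 0 0.076 1; 0 0 0 0 0 0.09 1; 0 0 0 0 0 0.104 1; 0 0 0 0 0 0.116 1; 0 0 0 0 0 0.126 1; 0 0 0 0 0 0.134 1; 0 0 0 0 0 0.138 1; 0 0 0 0 0 0.14 1; 0 0 0 0 0 0.14 1; 0 0 0 0 0 0.14 1"
}}

```text
time_s: 9.68
ee_pos: [0.519, -0.2879, 0.3932]
tool_rot: [-0.0, 1.0, 0.0, -0.0]
contact_force: [-0.7, -0.3, -1.7]
finger_gap: 0.138
grasp_force: 45.0
```

Call:
{"fn": "arm_command", "kwargs": {
  "series": "0 0 0 0 0 0.001 1; 0 0 0 0 0 0.002 1; 0 0 0 0 0 0.003 1; 0 0 0 0 0 0.004 1; 0 0 0 0 0 0.005 1; 0 0 0 0 0 0.006 1; 0 0 0 0 0 0.007 1; 0 0 0 0 0 0.008 1; 0 0 0 0 0 0.009 1; 0 0 0 0 0 0.009 1; 0 0 0 0 0 0.009 1"
}}

```text
time_s: 10.6
ee_pos: [0.5189, -0.2878, 0.3883]
tool_rot: [-0.0, 1.0, 0.0, -0.001]
contact_force: [0.3, -1.0, -1.4]
finger_gap: 0.135
grasp_force: 45.0
```

Call:
{"fn": "arm_command", "kwargs": {
  "series": "0 0 0 0 0 0.001 1; 0 0 0 0 0 0.002 1; 0 0 0 0 0 0.003 1; 0 0 0 0 0 0.003 1; 0 0 0 0 0 0.003 1"
}}

```text
time_s: 11.02
ee_pos: [0.5191, -0.288, 0.388]
tool_rot: [0.0, 1.0, 0.0, 0.0]
contact_force: [-0.7, 0.4, 5.5]
finger_gap: 0.14
grasp_force: 45.0
```

The bit is on the floor: the force rose to about +7 N and the tip is at 0.0155. Releasing.

Call:
{"fn": "arm_command", "kwargs": {
  "series": "0 0 0 0 0 0 0.6; 0 0 0 0 0 0 0.6; 0 0 0 0 0 0 0.5; 0 0 0 0 0 0 0.4; 0 0 0 0 0 0 0.3; 0 0 0 0 0 0 0.2; 0 0 0 0 0 0 0; 0 0 0 0 0 0 -0.2; 0 0 0 0 0 0 -0.4; 0 0 0 0 0 0 -0.6; 0 0 0 0 0 0 -0.8; 0 0 0 0 0 0 -1; 0 0 0 0 0 0 -1; 0 0 0 0 0 0 -1; 0 0 0 0 0 0 -1; 0 0 0 0 0 0 -1; 0 0 0 0 0 0 -1; 0 0 0 0 0 0 -1"
}}

```text
time_s: 12.52
ee_pos: [0.5189, -0.2878, 0.3868]
tool_rot: [-0.0, 1.0, 0.0, -0.001]
contact_force: [0.7, -0.4, -0.7]
finger_gap: 0.996
grasp_force: 0.0
```

```bash
python3 - <<'E'
from h import *
s=robot.state();T=rot(s['tool_rot']);e=np.array(s['ee_pos']);print(s['contact_force'],s['wrist_torque'])
for n in('side','wrist'):
    p=robot.camera_params(n);im,d=robot.capture(n);C=cloud(n,d,p)
    L=T.inv().apply(C.reshape(-1,3)-e).reshape(C.shape)
    m=(d>0)&(np.hypot(L[...,0],L[...,1])<.055)&(C[...,2]>.115)&(C[...,2]<.26)
    for z in np.arange(.12,.26,.015):
        Q=L[m&(abs(C[...,2]-z)<.0075)]
        if len(Q)>2: print(n,z.round(3),len(Q),np.median(Q,0).round(4),Q.min(0).round(3),Q.max(0).round(3))
    if n=='side': a=im[60:260,240:440]
    else: b=im
cv2.imwrite('pics/r.png',np.hstack([cv2.resize(a,(400,400)),cv2.resize(b[:,120:520],(400,400))])[...,::-1])
E
```

```text
[ 0.74429136 -0.37803282 -0.68407872] [-0.01309398  0.06429059 -0.00488296]
side 0.12 22 [-0.004   0.006   0.2678] [-0.009  0.001  0.26 ] [0.001 0.012 0.272]
side 0.135 32 [-0.0013  0.0059  0.2505] [-0.01   0.     0.244] [0.006 0.014 0.259]
side 0.15 29 [-0.0026  0.0086  0.2374] [-0.01   0.005  0.229] [0.005 0.016 0.244]
side 0.165 29 [-0.0019  0.0088  0.2221] [-0.009  0.005  0.215] [0.003 0.014 0.229]
side 0.18 11 [-0.0014  0.0105  0.2125] [-0.009  0.008  0.21 ] [0.004 0.015 0.214]
side 0.21 40 [-0.001  -0.0531  0.1761] [-0.012 -0.055  0.169] [ 0.008 -0.05   0.182]
side 0.225 41 [-0.0022 -0.0527  0.1646] [-0.012 -0.055  0.157] [ 0.009 -0.05   0.169]
side 0.24 5 [-0.002  -0.0544  0.1521] [-0.006 -0.055  0.147] [ 0.003 -0.053  0.154]
wrist 0.12 46 [-0.0005  0.0083  0.2687] [-0.007  0.003  0.259] [0.004 0.02  0.272]
wrist 0.135 207 [0.0025 0.0096 0.25  ] [-0.007  0.004  0.244] [0.007 0.018 0.259]
wrist 0.15 107 [0.0021 0.0128 0.2363] [-0.009  0.006  0.229] [0.006 0.022 0.244]
wrist 0.165 178 [0.0029 0.0126 0.2228] [-0.005  0.007  0.214] [0.005 0.021 0.229]
wrist 0.18 184 [0.0027 0.0147 0.2062] [-0.003  0.01   0.199] [0.004 0.023 0.214]
wrist 0.195 231 [0.0024 0.0159 0.1916] [-0.004  0.011  0.184] [0.004 0.024 0.199]
wrist 0.21 993 [0.003  0.0175 0.1753] [-0.011 -0.052  0.169] [0.011 0.052 0.184]
wrist 0.225 1320 [0.0054 0.0194 0.1614] [-0.007 -0.052  0.154] [0.011 0.053 0.169]
wrist 0.24 1010 [0.0086 0.0219 0.147 ] [-0.011 -0.054  0.139] [0.011 0.054 0.154]
wrist 0.255 1409 [-0.0056  0.0235  0.1321] [-0.013 -0.054  0.127] [0.011 0.054 0.139]
```

View pics/r.png

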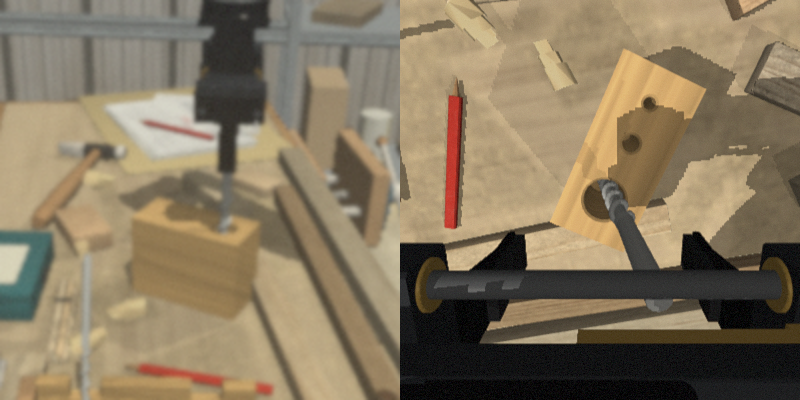

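The bit stands in the wide bore, leaning slightly and clear of both fingers (wrist inset, about (620,200) to (655,300)). Next I retreat straight up.

Call:
{"fn": "arm_command", "kwargs": {
  "series": "0 0 0 0 0 -0.01 -1; 0 0 0 0 0 -0.03 -1; 0 0 0 0 0 -0.06 -1; 0 0 0 0 0 -0.1 -1; 0 0 0 0 0 -0.14 -1; 0 0 0 0 0 -0.18 -1; 0 0 0 0 0 -0.22 -1; 0 0 0 0 0 -0.26 -1; 0 0 0 0 0 -0.28 -1; 0 0 0 0 0 -0.28 -1; 0 0 0 0 0 -0.28 -1"
}}

```text
time_s: 13.53
ee_pos: [0.519, -0.288, 0.5273]
tool_rot: [0.0, 1.0, 0.0, 0.0]
contact_force: [-0.7, -0.5, -0.9]
finger_gap: 1.002
grasp_force: 0.0
```

```bash
python3 - <<'E'
from h import *
s=robot.state();print(s['contact_force'],s['joint_velocities'].round(3))
a,d=robot.capture('side');C=cloud('side',d)
m=(d>0)&(abs(C[...,0]-.52)<.03)&(abs(C[...,1]+.3)<.07)&(C[...,2]>.125)&(C[...,2]<.28)
P=C[m];print(len(P),P[:,2].max(),P.mean(0))
b,_=robot.capture('top')
cv2.imwrite('pics/f.png',np.hstack([cv2.resize(a[140:340,230:430],(400,400)),cv2.resize(b[100:300,220:420],(400,400))])[...,::-1])
E
```

```text
[-0.70060703 -0.47292005 -0.9147459 ] [-0.002  0.021  0.042  0.001 -0.007  0.001]
266 0.2493105849263943 [ 0.51587073 -0.29986118  0.19025841]
```

View pics/f.png

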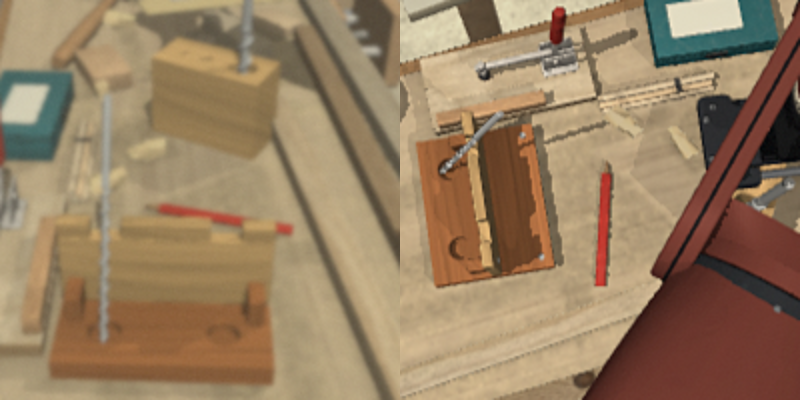

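The auger is in the bore at (245,65), with its top at z 0.249 m, so it is on the floor. The thin bit is still in the rest and the gripper is clear, so I'm handing in.

```bash
python3 -c "
from rig import robot
print(robot.close_job())"
```

```text
the job is handed in; nothing more can be done
None
```

The thick auger bit is standing on the floor of the wide bore, started in leaning, straightened and lowered gently; once released it settled to a lean of about 8° in the loose bore, the thin bit is still in the rest, and the job was handed in at about 14 s.

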